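# Clear the oat flaker and run it through

### The arm

A 6-joint arm with a two-finger parallel gripper is mounted at the origin on the work surface; the furniture and walls round the work are solid. World frame = base frame: x ahead of the robot, y to its left, z up, the work surface at z = 0. Lengths are in m, angles in degrees, forces in N, time in s.
With the tool pointing down it reaches from about 0.425 to 0.95 m from the base axis. Payload 3.5 kg.
Tool frame: the origin (TCP) lies at the very end of the fingers, on their centre line; the grasp point (between the pads) lies 19 mm behind it; z points along the fingers, y is the line along which they close (so a half turn about z gives the same grasp; the last joint's range is limited). The gripper opens to 85 mm and grips with 20 to 120 N. Pads are 22 mm wide; open, the fingers measure 114 mm over their backs; the gripper's body (76 mm by 85 mm) begins 54 mm behind the grasp point. The pads swing forward as they close: fully open they stand 13 mm farther back than shut.
Start: joints at [65.604, 16.404, 90.338, -0, 73.258, -8.594], TCP at [0.184, 0.649, 0.231] pointing down, gripper open.
Joint ranges: [-158.93, 158.93], [-51.34, 127.21], [12.03, 142.37], [-87.48, 267.48], [13.55, 161.25], [-162.69, 162.69]. Speed limits (degrees/s): [159.86, 159.86, 180, 180, 180, 180].

### API

Orientations are given as a 3x3 rotation matrix whose columns are the frame's x, y, z axes.
In Python, from station import manip, grab_frame, camera_info gives the robot as it stands. The module is installed in compiled form; this text tells all that it offers.
- The arm moves only by the shell command python3 -m handwheel 'ROWS' [OPENING] [FORCE]. ROWS is a JSON object of lists of equal length, an entry for each row: "translation": the shift along the world's x, y, z as a fraction of full scale, a list of three; "rot": the turn, a rotation vector about the world's x, y, z as a fraction of full scale, a list of three. A call has 1 to 20 rows; each row shifts and turns the commanded pose from where the row before left it; what a row does not reach is not made up. Full scale, the value 1, is 0.5 m for a shift and 1.5 rad for a turn. A row lasts 1/8 s, in which the tool goes at most 62.5 mm and 10.7 degrees, less where a joint would pass 70% of its speed; a pose out of reach is approached as far as the arm can. A call with a number of a shift or a turn outside -1 to 1 is refused whole. A call with a gripper value outside its range is refused whole. OPENING is the opening, from -1 (shut) to 1 (fully open), set as the call begins (- or left out, the last holds). The fingers move at their own pace and stop on an object; FORCE is the grip in N (left out, the last holds). Time passes only in rows, so rows that do not move let the fingers close. It gives the time, the measured TCP pose, the force, the opening and the grip force at its end, in the units of the state.
- manip.get_state(): the state, without advancing time (a new reading comes with each control period).
- grab_frame(name): name is "side" or "top" or "wrist"; returns the picture (480x640x3 uint8, blue, green, red); there is no depth.
- camera_info(name): a dict with "fx", "fy", "cx", "cy" (pixels), "k1" (the pictures are not rectified: a ray, as slopes to the right and down, at radius r is drawn at 1 + k1 r^2 times it, then the intrinsics apply), "T" (4x4, takes a point from camera to world coordinates); the wrist camera has in their place "tool_from_camera" (4x4, takes a point from camera to tool coordinates, whose origin is the TCP and whose axes are the flange's). Camera axes: x right, y up, looking along -z (the intrinsics and any distortion apply to the point x, -y, -z); pixel columns grow to the right and rows downward; lengths in m; the calibration is good to about 2 mm. A picture is of the moment at which its call begins: read the wrist's pose just before it. camera_info takes no time and is no camera call.
- manip.sign_off(): hands the job in; it is judged then, once.
The state is a dict: "time_s": time; "joint_pos": joint angles; "dq": joint speeds; "tau": joint torques, N m; "position": TCP position; "tcp_rot": TCP orientation; "force": force on the tool from outside, world axes, zero at the start; "moment": the same for the moment, N m; "width": finger opening in m; "grip_force": force on a finger pad.
Only numpy, scipy, OpenCV 4.12 (cv2) and the standard library are available. Lean on these libraries where they do the work, as an engineer would, in place of code of your own. Each camera call takes 0.05 s, during which the arm holds its last target. There are 200 camera calls.

### The job

The flour brush was left standing in the hopper of the hand-cranked oat flaker. Take it out and lay it down gently, flat on the worktop beside the flaker, on the left as the robot sees it. Only then turn the red handwheel clockwise, as seen from its front, through one full turn and on from there until its wooden handle next hangs straight down, so that the last flakes drop into the white tray; leave the tray under the flaker, and leave the dough scraper and the wheel cutter alone.

Things in the scene. Friction and masses are not known exactly. Their poses are not given: they have to be found in the camera images.
- flaker: Hand-cranked oat flaker, fixed: beech housing 108 (x) x 172 (y) x 189 mm, steel funnel (hopper) on top. Origin on the worktop under the hopper's axis and housing's centre. -x points out of the front (handwheel side, turned roughly to the robot), +y to the left as the robot sees it, z up. Housing's front face at x = -45 mm. Its place and yaw vary.
- hopper_rim (a point): Centre of the hopper's round mouth, 274 mm above the flaker's origin. Outer radius 84 mm, inner 79; inside it narrows to radius 35 at the floor, 84 mm below. The rim juts 39 mm out over the front face, above the handwheel: a gripper pointing straight down on the handle hits it near the top of the circle, so lean it about 35 deg (body out in front, fingers down and into the front).
- wheel (a joint): Turn of the red handwheel, rad. 0 and 6.28 = handle straight down; grows clockwise as seen from the front: 1.57 handle at the left, 3.14 top, 4.71 right. Starts between -2.4 and -0.5, so the wanted turn ends at 6.28. No stops; friction 0.16 N m holds it where left. Rim 156 mm outside diameter, its outer side 24 mm in front of the housing's face.
- handle_grip (a point): Middle of the wheel's dark wooden handle, where to grip: round, 27 mm thick, 48 mm long, parallel to the wheel's axis and 68 mm from it, from 29 to 77 mm in front of the housing's face (this point: 53 mm). It spins freely on its pin, so a gripper closing along the flaker's y can keep its orientation all the way round. Turns with the wheel.
- wheel_hub (a point): Point on the wheel's axis (level, along the flaker's x), at flaker [-98, 0, 135] mm: centre of the upright circle of radius 68 mm on which handle_grip moves. Turns with the wheel.
- brush: Flat flour brush 216 x 48 x 16 mm, 0.09 kg. Origin: middle of its underside. Own +y towards the handle's end (y = 108 mm; bristle end -108), x across the width, z the thickness (0 to 16; +z is up at the start). Handle from y = 12 to 108 mm. At the start bristles down in the hopper, handle leaning out over the rim's left side (+y of flaker), about 50 deg from vertical, loose.
- brush_grip (a point): Middle of the brush's wooden handle (brush [0, 62, 8] mm), 20 mm wide (x), 12 thick (z), about 37 mm out past the hopper's rim. Grip across the width with the fingertips only, fingers square to the brush (tool leaning about 40 deg, body over the hopper): fingertips at most 5 mm past this point, so that they clear the worktop when the brush is laid flat by turning the tool upright.
- catch_tray: Small white plastic tray, 90 x 113 x 32 mm, loose, standing on the worktop between the flaker's side panels, under its outlet. Origin: centre of its underside. To stay there.
- scraper: Dough scraper with wooden grip, 100 x 145 x 24 mm, loose, lying on the worktop to the right of the flaker. Origin: centre of its underside. To be left alone.
- cutter: Wheel cutter with black handle, 68 x 179 x 23 mm, loose, lying on the worktop in front and to the right of the flaker. Origin: centre of its underside. To be left alone.

How it is judged:
By the outcome, as a careful person would: the job done as asked, in the order asked, and still so for the second after the job is handed in, with the robot touching nothing.
It also fails if it takes over 70 s, if anything falls off the work surface, if the arm or the gripper's body presses on something with over 40 N, if the wrist force passes 120 N, or if a joint passes its speed limit or range.

## Working session

There is one attempt and no reset: what is moved stays moved. The work goes in short steps, Python scripts to look and compute and a shell command to move; the robot and the scene stay as the last step left them, time stands still between calls to the robot, and variables do not carry over. Pictures are saved under pics/ and viewed, at most 12 in all, crops included, and the job is handed in when it is done.

```bash
mkdir -p pics; python3 - <<'E'
from station import manip, grab_frame, camera_info
import cv2,numpy as np
for n in ["side","top"]:
    cv2.imwrite(f"pics/{n}0.png",grab_frame(n))
np.set_printoptions(precision=4,suppress=True)
for n in ["side","top","wrist"]: print(n,camera_info(n))
s=manip.get_state(); print(s)
E
```

```text
side {'fx': 492.0744228318351, 'fy': 492.0744228318351, 'cx': 312.1583423308699, 'cy': 240.69989399315165, 'k1': -0.05175148049225285, 'T': array([[ 0.9662, -0.1478,  0.2112,  0.7852],
       [ 0.2575,  0.519 , -0.8151, -0.7985],
       [ 0.0109,  0.8419,  0.5395,  0.6508],
       [ 0.    ,  0.    ,  0.    ,  1.    ]])}
top {'fx': 487.8373341948358, 'fy': 487.8373341948358, 'cx': 313.87021204626234, 'cy': 238.75996435267075, 'k1': -0.09804694912149378, 'T': array([[ 0.0199,  0.9935, -0.1122,  0.4696],
       [-0.9992,  0.0237,  0.0331, -0.0766],
       [ 0.0355,  0.1115,  0.9931,  1.1953],
       [ 0.    ,  0.    ,  0.    ,  1.    ]])}
wrist {'fx': 422.8077908899308, 'fy': 422.8077908899308, 'cx': 316.4360064576284, 'cy': 238.40369847902963, 'k1': -0.02818388834866831, 'tool_from_camera': array([[ 0.0001,  0.9619,  0.2735,  0.0687],
       [ 1.    , -0.0001, -0.0002, -0.0005],
       [-0.0002,  0.2735, -0.9619, -0.1416],
       [ 0.    ,  0.    ,  0.    ,  1.    ]])}
{'time_s': 0.1, 'joint_pos': array([65.6036, 16.449 , 90.4166, -0.003 , 73.2581, -8.5937]), 'dq': array([ 0.0862, -0.1656, -0.0912, -0.0153, -0.    , -0.0254]), 'tau': array([  0.0005, -40.7298, -29.3697,  -0.0001,   0.0035,   0.    ]), 'position': array([0.1835, 0.6489, 0.2301]), 'tcp_rot': array([[-0.9622,  0.2723, -0.0008],
       [ 0.2723,  0.9622, -0.002 ],
       [ 0.0003, -0.0021, -1.    ]]), 'force': array([-0.1743, -0.5984, -0.7658]), 'moment': array([ 0.0746,  0.0388, -0.0458]), 'grip_force': 0.0, 'width': 0.08575341400289091}
```

View pics/side0.png

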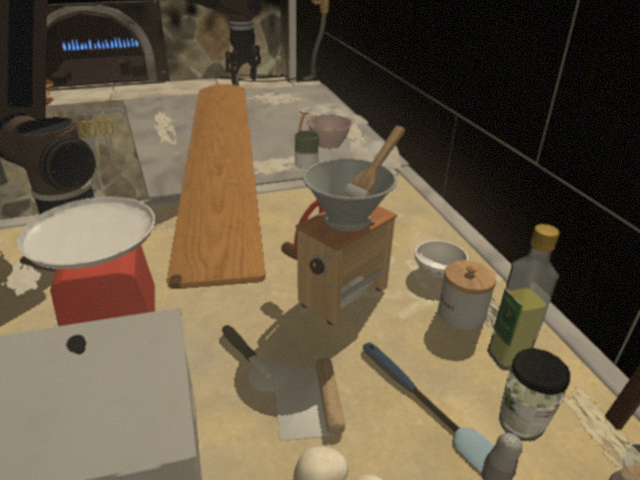

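View pics/top0.png

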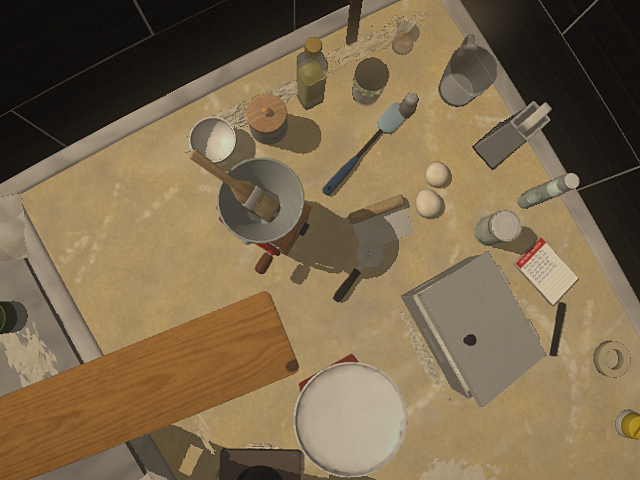

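The side view shows the hopper rim at about (350,183), with the brush leaning out to (400,130) and the red wheel at about (310,215). The top view shows the hopper at about (261,200), the brush handle end at (195,157) and the handle at (263,263). Enlarging both.

```bash
cat > h.py <<'E'
import numpy as np,cv2
from station import manip, grab_frame, camera_info
from scipy.optimize import least_squares
np.set_printoptions(precision=4,suppress=True)
def T(n):
    c=camera_info(n)
    if n!="wrist": return c["T"],c
    s=manip.get_state(); M=np.eye(4); M[:3,:3]=s["tcp_rot"]; M[:3,3]=s["position"]
    return M@c["tool_from_camera"],c
def proj(n,P,TT=None):
    t,c=T(n); t=t if TT is None else TT
    p=(np.atleast_2d(P)-t[:3,3])@t[:3,:3]
    s=np.c_[p[:,0],-p[:,1]]/-p[:,2:3]; s*=1+c["k1"]*(s**2).sum(1,keepdims=True)
    return s*[c["fx"],c["fy"]]+[c["cx"],c["cy"]]
def ray(n,uv):
    t,c=T(n); d=(np.array(uv,float)-[c["cx"],c["cy"]])/[c["fx"],c["fy"]]
    s=d.copy()
    for _ in range(20): s=d/(1+c["k1"]*(s@s))
    v=t[:3,:3]@[s[0],-s[1],-1]; return t[:3,3],v/np.linalg.norm(v)
def onz(n,uv,z):
    o,v=ray(n,uv); return o+v*(z-o[2])/v[2]
def tri(a,b):
    A=0;B=0
    for n,uv in (a,b):
        o,v=ray(n,uv); M=np.eye(3)-np.outer(v,v); A=A+M; B=B+M@o
    return np.linalg.solve(A,B)
def crop(n,x,y,w,h,k,f):
    i=grab_frame(n)[y:y+h,x:x+w]; i=cv2.resize(i,None,fx=k,fy=k,interpolation=cv2.INTER_CUBIC)
    i=np.uint8(255*(i/255.)**.7); cv2.imwrite("pics/"+f,i)
E
python3 - <<'E'
from h import *
crop("top",180,135,150,145,4,"t1.png"); crop("side",275,110,150,220,2.7,"s1.png")
E
```

```text
(no output)
```

View pics/t1.png

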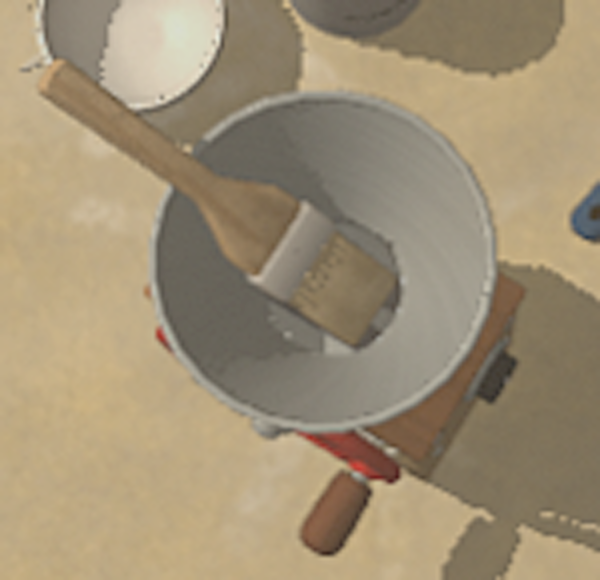

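View pics/s1.png

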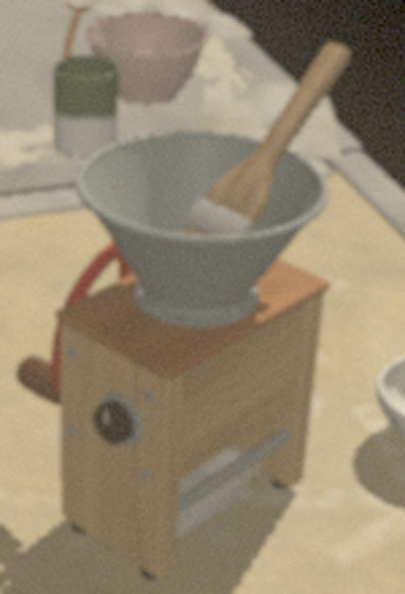

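Top crop: rim spans u 153–495 and v 92–432, handle base (358,478) to tip (322,542), housing corners (430,470) and (522,285). Brush end is at (57,75) and the wood/ferrule border at (277,238). Side crop: corners (60,315), (165,380), (327,285), brush end (338,48), wheel handle tip (30,374). Fitting poses.

```bash
cat > fit.py <<'E'
from h import *
t=lambda u,v:(180+u/4,135+v/4)
s=lambda u,v:(275+u/2.7,110+v/2.7)
C=[("side",s(60,315),(-45,-86,189)),("side",s(165,380),(63,-86,189)),("side",s(327,285),(63,86,189)),
("side",s(150,575),(63,-86,0)),("side",s(65,522),(-45,-86,0)),("side",s(300,485),(63,86,0)),
("top",t(430,470),(-45,-86,189)),("top",t(522,285),(63,-86,189))]
R=[("top",[t(153,270),t(495,240),t(330,92),t(300,432)]),("side",[s(78,180),s(327,195),s(200,132),s(205,240)])]
H=[("top",t(358,478),-74),("top",t(320,543),-122),("side",s(30,374),-120)]
def fl(p,P):
    c,q=np.cos(p[2]),np.sin(p[2]); return np.array([[c,-q,0],[q,c,0],[0,0,1]])@(np.array(P)/1000)+[p[0],p[1],0]
def hd(p,x,th): return fl(p,(x,68*np.sin(th),135-68*np.cos(th)))
a=np.linspace(0,2*np.pi,361)
def res(p):
    r=[]
    for n,uv,P in C: r+=list((proj(n,fl(p,P))[0]-uv))
    rim=np.array([fl(p,(84*np.cos(i),84*np.sin(i),274)) for i in a])
    for n,uvs in R:
        q=proj(n,rim); m=[q[:,0].min(),q[:,0].max(),q[:,1].min(),q[:,1].max()]
        r+=[m[0]-uvs[0][0],m[1]-uvs[1][0],m[2]-uvs[2][1],m[3]-uvs[3][1]]
    for n,uv,x in H: r+=list(proj(n,hd(p,x,p[3]))[0]-uv)
    return np.array(r)
if __name__=="__main__":
    for th0 in (-2,-1,-.5):
        f=least_squares(res,[.55,.03,-.5,th0],loss="soft_l1"); print(f.cost,f.x)
    print(res(f.x).round(1)); p=f.x
    print("yaw",np.degrees(p[2]),"hub",fl(p,(-98,0,135)),"grip",hd(p,-98,p[3]),"rim",fl(p,(0,0,274)))
    E=tri(("top",t(57,75)),("side",s(338,48))); B=tri(("top",t(277,238)),("side",s(228,205)))
    d=(E-B); L=np.linalg.norm(d); d/=L
    print("brush end",E,"border",B,L,"dir",d,"tilt",np.degrees(np.arccos(d[2])),"az",np.degrees(np.arctan2(d[1],d[0])),"grip",E-d*.046)
    print("bristle end",E-d*.216)
    for n in("top","side"): print(n,proj(n,[fl(p,(0,0,274)),E-d*.046]))
E
python3 fit.py
```

```text
45.80382031632376 [ 0.645  -0.0066 -0.5538 -0.8065]
45.803820317075704 [ 0.645  -0.0066 -0.5538 -0.8065]Traceback (most recent call last):
  File "fit.py", line 24, in <module>
    f=least_squares(res,[.55,.03,-.5,th0],loss="soft_l1"); print(f.cost,f.x)
    return func(*args, **kwargs)
    result = trf(vector_fun.fun, vector_fun.jac, x0, f0, J0, lb, ub, ftol, xtol,
                 gtol, max_nfev, x_scale, loss_function, tr_solver,
                 tr_options.copy(), verbose, callback=callback_wrapped)
    return trf_no_bounds(
        fun, jac, x0, f0, J0, ftol, xtol, gtol, max_nfev, x_scale,
        loss_function, tr_solver, tr_options, verbose, callback=callback)
    J = jac(x)
    self._update_jac()
    ~~~~~~~~~~~~~~~~^^
    self.J = self.jac_wrapped(xp_copy(self.x), f0=self.f)
             ~~~~~~~~~~~~~~~~^^^^^^^^^^^^^^^^^^^^^^^^^^^^
    J, dct = approx_derivative(
             ~~~~~~~~~~~~~~~~~^
        self.fun,
        ^^^^^^^^^
    ...<2 lines>...
        **self.finite_diff_options,
        ^^^^^^^^^^^^^^^^^^^^^^^^^^^
    )
    ^
    J, _nfev = _dense_difference(fun_wrapped
[... 251 characters left out ...]
_eval - f0 for f_eval in f_evals]
                                    ^^^^^^^
    f = np.atleast_1d(self.fun(x, *self.args, **self.kwargs))
                      ~~~~~~~~^^^^^^^^^^^^^^^^^^^^^^^^^^^^^^
    return np.atleast_1d(self.fun(x))
                         ~~~~~~~~^^^
    return self.f(x, *self.args, **self.kwargs)
           ~~~~~~^^^^^^^^^^^^^^^^^^^^^^^^^^^^^^
  File "fit.py", line 20, in res
    for n,uv,x in H: r+=list(proj(n,hd(p,x,p[3]))[0]-uv)
                             ~~~~^^^^^^^^^^^^^^^^
  File "h.py", line 11, in proj
    t,c=T(n); t=t if TT is None else TT
        ~^^^
  File "h.py", line 6, in T
    c=camera_info(n)
ValueError: time passes only in moves, steps and waits
```

```bash
sed -i 's/^def T(n):/import functools\ncamera_info=functools.cache(camera_info)\ndef T(n):/' h.py; sed -i 's/(-2,-1,-.5)/(-1,)/' fit.py; python3 fit.py 2>&1 | tail -20
```

```text
45.803820317075704 [ 0.645  -0.0066 -0.5538 -0.8065]
[-1.4 -2.1  2.1 -2.1  4.9 -0.6  3.7  8.1 -2.6  0.8  5.2  3.1  0.1 -3.9
  5.3 -0.7 -0.1  2.2 -0.1  1.2 -2.7 -0.6 -0.9 -0.3 -1.7 -0.  -3.9  1.5
 -0.7 -2. ]
yaw -31.73275781424087 hub [0.5617 0.045  0.135 ] grip [0.5359 0.0032 0.0879] rim [ 0.645  -0.0066  0.274 ]
brush end [0.7182 0.1157 0.3305] border [0.6621 0.0214 0.2446] 0.13933960439142493 dir [0.4022 0.6768 0.6166] tilt 51.93398721833589 az 59.2755658301687 grip [0.6997 0.0846 0.3022]
bristle end [ 0.6313 -0.0305  0.1974]
top [[262.0596 200.5098]
 [213.3583 167.8151]]
side [[348.2076 176.6209]
 [386.857  146.6772]]
```

```bash
cat > fit2.py <<'E'
import fit; from fit import *
def res2(q):
    p=q[:4]; m={-86:q[4],86:q[5],63:q[6],-45:-45}
    fit.C=[(n,uv,(m[P[0]],m[P[1]],q[7])) for n,uv,P in C0 if P[2]]
    return fit.res(p)
C0=list(C)
f=least_squares(res2,[.645,-.0066,-.55,-.8,-80,80,60,189],loss="soft_l1"); p=f.x
print(f.cost,p,np.degrees(p[2])); print(f.fun.round(1))
print("hub",fl(p,(-98,0,135)),"grip",hd(p,-98,p[3]))
for n in ("top","side"):
    o=[onz(n,t(*u) if n=="top" else s(*u),0.274) for u in ([(153,270),(495,240),(330,92),(300,432)] if n=="top" else [(78,180),(327,195),(200,132),(205,240)])]
    print(n,"rim c",(o[0]+o[1])/2,(o[2]+o[3])/2)
E
python3 fit2.py
```

```text
14.717832031884212 [  0.6465  -0.0062  -0.5219  -0.8099 -84.1607  84.7353  52.6484 182.0288] -29.90406405289884
[ 0.6  1.6  1.  -1.3 -0.  -0.   0.5 -5.5  1.7  1.3 -0.2  2.  -0.8  0.4
 -1.9  0.3 -0.9 -0.3 -0.6 -0.6 -2.2  1.2 -1.  -1. ]
hub [0.5615 0.0426 0.135 ] grip [ 0.537  -0.0001  0.0881]
top rim c [ 0.6485 -0.0045  0.274 ] [ 0.6459 -0.0002  0.274 ]
side rim c [ 0.6498 -0.0171  0.274 ] [ 0.6485 -0.0084  0.274 ]
```

```bash
cat > plan.py <<'E'
from h import *
from scipy.spatial.transform import Rotation as Ro
def frame(z,y):
    z=np.array(z,float);z/=np.linalg.norm(z);y=np.array(y,float);y-=z*(y@z);y/=np.linalg.norm(y)
    return np.c_[np.cross(y,z),y,z]
def go(pos,R,s=None):
    s=s or manip.get_state()
    w=Ro.from_matrix(R@s["tcp_rot"].T).as_rotvec(); d=np.array(pos)-s["position"]
    n=max(np.abs(d).max()/.05,np.degrees(np.linalg.norm(w))/9.5)
    print("total trans",(d/.5).round(3),"rot",(w/1.5).round(3),"rows>=",round(n,1),"ang",np.degrees(np.linalg.norm(w)))
def st():
    s=manip.get_state(); print("t",s["time_s"],"p",s["position"],"F",s["force"],"w",s["width"],"g",s["grip_force"]); print(s["tcp_rot"].round(3)); print("q",s["joint_pos"].round(1)); return s
E
python3 - <<'E'
from plan import *; from fit import t,s
e1=tri(("top",t(303,205)),("side",s(250,213))); e2=tri(("top",t(252,270)),("side",s(205,197)))
print("width vec",e1-e2,np.linalg.norm(e1-e2))
h=np.array([.51,.86,0]);h/=np.linalg.norm(h)
z=np.r_[.617*h[:2],-.787]; y=[h[1],-h[0],0]
R=frame(z,y); g=np.array([.700,.085,.302]); print(R)
go(g-.09*R[:,2],R)
for uv in [(213,140),(190,140),(213,160),(265,293),(130,340),(0,395),(100,250),(150,220),(70,200),(30,270)]: print(uv,onz("top",uv,0.0))
print(proj("top",[(.707,.179,.01),(.707+.094,.125,.01),(.613,.233,.01)]))
E
```

```text
width vec [ 0.0341 -0.0239  0.0036] 0.04177841143149023
[[ 0.4014  0.8601  0.3147]
 [ 0.6769 -0.5101  0.5307]
 [ 0.617   0.     -0.787 ]]
total trans [ 0.976 -1.224  0.285] rot [ 0.473  0.188 -1.17 ] rows>= 12.2 ang 109.64055891816187
(213, 140) [0.8497 0.1436 0.    ]
(190, 140) [0.8484 0.2019 0.    ]
(213, 160) [0.7976 0.141  0.    ]
(265, 293) [ 0.4691 -0.0001  0.    ]
(130, 340) [0.3472 0.3245 0.    ]
(0, 395) [0.1992 0.649  0.    ]
(100, 250) [0.5641 0.4117 0.    ]
(150, 220) [0.6417 0.2905 0.    ]
(70, 200) [0.688  0.4982 0.    ]
(30, 270) [0.5097 0.5885 0.    ]
[[195.2002 194.2675]
 [218.7911 157.7501]
 [171.361  231.5434]]
```

```bash
python3 -m handwheel '{"translation":[[0.061,-0.0765,0.06],[0.061,-0.0765,0.06],[0.061,-0.0765,0.06],[0.061,-0.0765,0.06],[0.061,-0.0765,0.045],[0.061,-0.0765,0],[0.061,-0.0765,0],[0.061,-0.0765,0],[0.061,-0.0765,0],[0.061,-0.0765,0],[0.061,-0.0765,0],[0.061,-0.0765,0],[0.061,-0.0765,0],[0.061,-0.0765,0],[0.061,-0.0765,0],[0.061,-0.0765,0],[0,0,0],[0,0,0]],"rot":[[0.0296,0.0118,-0.0731],[0.0296,0.0118,-0.0731],[0.0296,0.0118,-0.0731],[0.0296,0.0118,-0.0731],[0.0296,0.0118,-0.0731],[0.0296,0.0118,-0.0731],[0.0296,0.0118,-0.0731],[0.0296,0.0118,-0.0731],[0.0296,0.0118,-0.0731],[0.0296,0.0118,-0.0731],[0.0296,0.0118,-0.0731],[0.0296,0.0118,-0.0731],[0.0296,0.0118,-0.0731],[0.0296,0.0118,-0.0731],[0.0296,0.0118,-0.0731],[0.0296,0.0118,-0.0731],[0,0,0],[0,0,0]]}' 1 30
python3 - <<'E'
from plan import *; from fit import t,s
S=st()
h=np.array([.51,.86,0]);h/=np.linalg.norm(h)
R=frame(np.r_[.617*h[:2],-.787],[h[1],-h[0],0]); g=np.array([.700,.085,.302])
go(g-.09*R[:,2],R)
crop("wrist",0,0,640,480,1,"w1.png")
d=np.array([.4022,.6768,.6166]);E=np.array([.7182,.1157,.3305])
print(proj("wrist",[g,E,E-d*.139]))
E
```

```text
time_s: 2.45
position: [0.6714, 0.0377, 0.3734]
tcp_rot: [[0.402, 0.86, 0.314], [0.677, -0.51, 0.531], [0.617, -0.001, -0.787]]
force: [0.6, 0.0, -0.8]
width: 0.0849
grip_force: 0.0
t 2.45 p [0.6714 0.0377 0.3734] F [ 0.5773  0.0094 -0.7671] w 0.08485514613766801 g 0.0
[[ 0.402  0.86   0.314]
 [ 0.677 -0.51   0.531]
 [ 0.617 -0.001 -0.787]]
q [-18.7   3.9  95.3  38.6  75.4   3.6]
total trans [ 0.    -0.001 -0.001] rot [-0. -0. -0.] rows>= 0.0 ang 0.048589126253344876
[[316.5781 244.6358]
 [316.6182 164.4017]
 [316.3235 385.5676]]
```

View pics/w1.png

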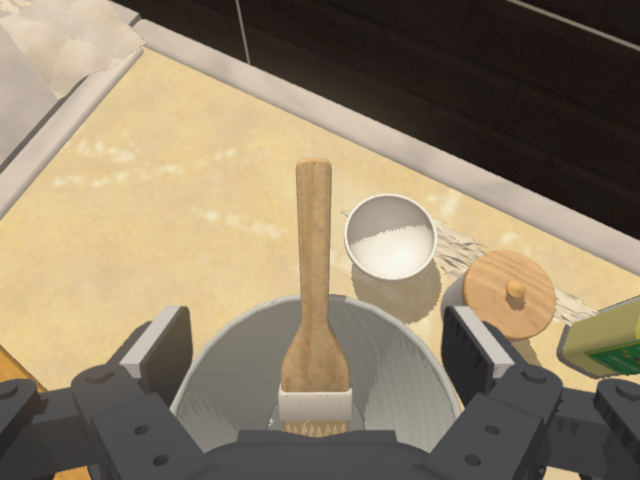

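The wrist view shows the brush handle centred between the fingers: end at (313,158), ferrule border at (315,389), both within a few px of prediction. Now I approach and grip.

```bash
python3 -m handwheel '{"translation":[[0.0116,0.0196,-0.0291],[0.0116,0.0196,-0.0291],[0.0116,0.0196,-0.0291],[0.0116,0.0196,-0.0291],[0.0116,0.0196,-0.0291],[0,0,0]],"rot":[[0,0,0],[0,0,0],[0,0,0],[0,0,0],[0,0,0],[0,0,0]]}' 1 60
python3 -m handwheel '{"translation":[[0,0,0],[0,0,0],[0,0,0],[0,0,0],[0,0,0],[0,0,0],[0,0,0],[0,0,0]],"rot":[[0,0,0],[0,0,0],[0,0,0],[0,0,0],[0,0,0],[0,0,0],[0,0,0],[0,0,0]]}' -1 60
python3 - <<'E'
from h import *
a=grab_frame("wrist"); b=grab_frame("side")[60:300,240:480]
cv2.imwrite("pics/g1.png",np.hstack([cv2.resize(a[100:480,100:540],(440,380)),cv2.resize(b,(360,380))]))
E
```

```text
time_s: 3.25
position: [0.7003, 0.0876, 0.2985]
tcp_rot: [[0.403, 0.86, 0.312], [0.676, -0.509, 0.532], [0.616, -0.003, -0.787]]
force: [-0.9, -0.2, -0.5]
width: 0.0857
grip_force: 0.0
time_s: 4.25
position: [0.701, 0.0864, 0.3015]
tcp_rot: [[0.401, 0.86, 0.316], [0.676, -0.511, 0.531], [0.618, 0.001, -0.786]]
force: [-0.5, -0.7, 2.7]
width: 0.0153
grip_force: 58.7
```

View pics/g1.png

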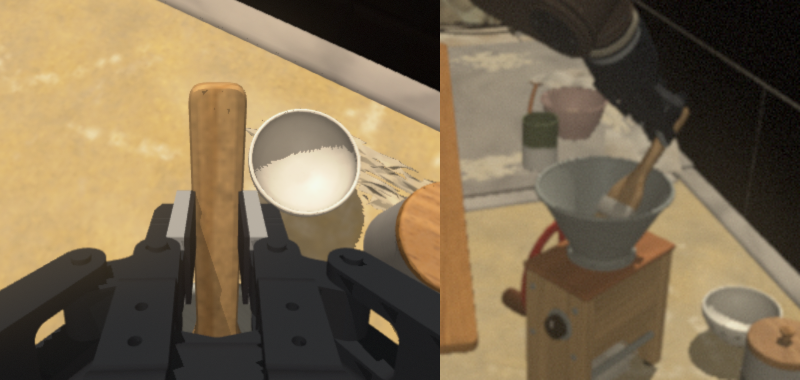

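The grasp is centred and the brush is in the gripper. Next: draw it out along its axis.

```bash
python3 -m handwheel '{"translation":[[0.01,0.017,0.016],[0.02,0.034,0.031],[0.02,0.034,0.031],[0.02,0.034,0.031],[0.02,0.034,0.031],[0.02,0.034,0.031],[0.01,0.017,0.03],[0,0,0.04],[0,0,0.04],[0,0,0]],"rot":[[0,0,0],[0,0,0],[0,0,0],[0,0,0],[0,0,0],[0,0,0],[0,0,0],[0,0,0],[0,0,0],[0,0,0]]}' - 60
python3 - <<'E'
from h import *
st=manip.get_state();print(st["joint_pos"])
a=grab_frame("wrist"); b=grab_frame("side")[60:300,240:480]
cv2.imwrite("pics/g2.png",np.hstack([cv2.resize(a[100:480,100:540],(440,380)),cv2.resize(b,(360,380))]))
E
```

```text
time_s: 5.6
position: [0.7612, 0.188, 0.4458]
tcp_rot: [[0.398, 0.859, 0.32], [0.676, -0.511, 0.531], [0.62, 0.005, -0.785]]
force: [0.1, -0.8, -0.5]
width: 0.0155
grip_force: 58.6
[-3.8119 13.5822 77.3023 35.2135 72.7595 21.0431]
```

View pics/g2.png

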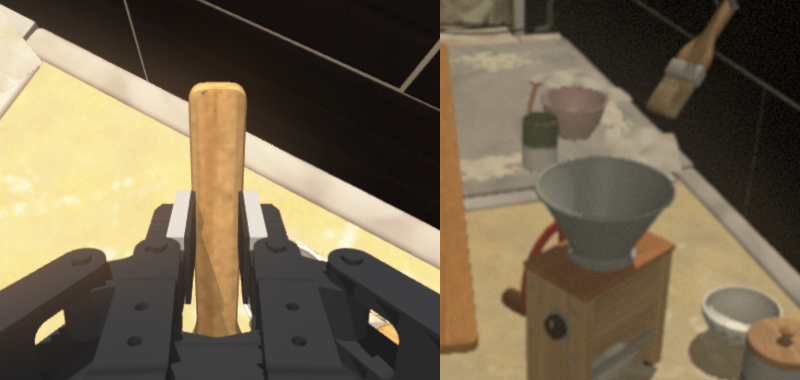

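The brush is held with its pose unchanged and clear of the hopper. Computing the lay-down move.

```bash
python3 - <<'E'
from plan import *
go([.70,.322,.30],frame([0,0,-1],[1,0,0]))
E
```

```text
total trans [-0.121  0.268 -0.284] rot [-0.433  0.119  0.344] rows>= 5.1 ang 48.59739371654175
```

```bash
python3 -m handwheel '{"translation":[[-0.0151,0.0335,-0.0355],[-0.0151,0.0335,-0.0355],[-0.0151,0.0335,-0.0355],[-0.0151,0.0335,-0.0355],[-0.0151,0.0335,-0.0355],[-0.0151,0.0335,-0.0355],[-0.0151,0.0335,-0.0355],[-0.0151,0.0335,-0.0355],[0,0,-0.05],[0,0,-0.06],[0,0,-0.07],[0,0,-0.07],[0,0,-0.07],[0,0,-0.07],[0,0,-0.06],[0,0,-0.05],[0,0,-0.03],[0,0,0],[0,0,0]],"rot":[[-0.0541,0.0149,0.043],[-0.0541,0.0149,0.043],[-0.0541,0.0149,0.043],[-0.0541,0.0149,0.043],[-0.0541,0.0149,0.043],[-0.0541,0.0149,0.043],[-0.0541,0.0149,0.043],[-0.0541,0.0149,0.043],[0,0,0],[0,0,0],[0,0,0],[0,0,0],[0,0,0],[0,0,0],[0,0,0],[0,0,0],[0,0,0],[0,0,0],[0,0,0]]}'
python3 - <<'E'
from plan import *
st()
E0=np.array([.70,.368,.045])
i=grab_frame("top")[150:310,60:270]; j=grab_frame("side")[110:310,240:460]
cv2.imwrite("pics/l1.png",np.hstack([cv2.resize(i,(400,305)),cv2.resize(j,(335,305))]))
E
```

```text
time_s: 8.07
position: [0.7015, 0.3228, 0.0363]
tcp_rot: [[-0.0, 1.0, 0.002], [1.0, 0.0, 0.001], [0.001, 0.002, -1.0]]
force: [0.3, -0.4, 0.1]
width: 0.015
grip_force: 58.6
t 8.075 p [0.7015 0.3228 0.0363] F [ 0.3282 -0.3545  0.0956] w 0.015006046763720672 g 58.61754191602813
[[-0.     1.     0.002]
 [ 1.     0.     0.001]
 [ 0.001  0.002 -1.   ]]
q [17.2 38.7 80.8  0.  60.3 17.2]
```

View pics/l1.png

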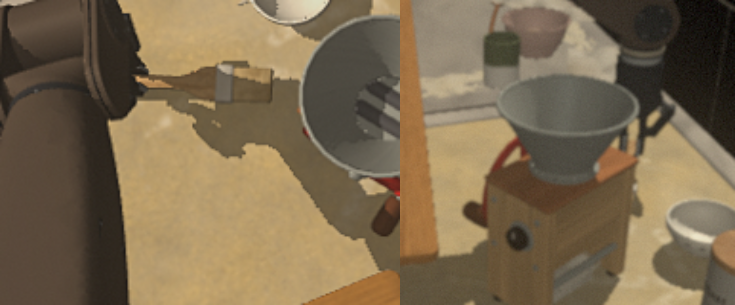

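The brush hovers level, left of the flaker with clear space round it. Lowering in small steps.

```bash
python3 -m handwheel '{"translation":[[0,0,-0.012],[0,0,-0.012],[0,0,-0.012],[0,0,-0.008],[0,0,-0.004],[0,0,0]],"rot":[[0,0,0],[0,0,0],[0,0,0],[0,0,0],[0,0,0],[0,0,0]]}'
python3 -m handwheel '{"translation":[[0,0,-0.004],[0,0,0]],"rot":[[0,0,0],[0,0,0]]}'
python3 -m handwheel '{"translation":[[0,0,-0.004],[0,0,0]],"rot":[[0,0,0],[0,0,0]]}'
```

```text
time_s: 8.93
position: [0.7003, 0.3225, 0.0105]
tcp_rot: [[-0.0, 1.0, -0.001], [1.0, 0.0, -0.0], [-0.0, -0.001, -1.0]]
force: [-0.8, 0.2, -0.3]
width: 0.0148
grip_force: 58.7
time_s: 9.18
position: [0.7006, 0.3226, 0.009]
tcp_rot: [[-0.0, 1.0, 0.0], [1.0, 0.0, 0.0], [0.0, 0.0, -1.0]]
force: [-0.9, 0.6, 0.3]
width: 0.0152
grip_force: 58.8
time_s: 9.43
position: [0.7008, 0.3228, 0.0075]
tcp_rot: [[-0.0, 1.0, 0.001], [1.0, 0.0, 0.0], [0.0, 0.001, -1.0]]
force: [-1.5, -0.1, 3.9]
width: 0.0153
grip_force: 59.1
```

```bash
python3 -m handwheel '{"translation":[[0,0,-0.002],[0,0,0]],"rot":[[0,0,0],[0,0,0]]}'
```

```text
time_s: 9.68
position: [0.7008, 0.3228, 0.0074]
tcp_rot: [[-0.0, 1.0, 0.0], [1.0, 0.0, 0.0], [0.0, 0.0, -1.0]]
force: [-2.9, 0.1, 6.9]
width: 0.0152
grip_force: 59.6
```

In contact with about 7 N. Release and retreat upward.

```bash
python3 -m handwheel '{"translation":[[0,0,0],[0,0,0],[0,0,0],[0,0,0],[0,0,0],[0,0,0.02],[0,0,0.04],[0,0,0.1],[0,0,0.1],[0,0,0.1],[0,0,0.1],[0,0,0.1],[0,0,0.1],[0,0,0]],"rot":[[0,0,0],[0,0,0],[0,0,0],[0,0,0],[0,0,0],[0,0,0],[0,0,0],[0,0,0],[0,0,0],[0,0,0],[0,0,0],[0,0,0],[0,0,0],[0,0,0]]}' 1 60
cat > fit3.py <<'E'
from plan import *
import fit
from fit import fl,hd
P=np.array([.6465,-.006,-.525,-.81])
def approach(th,lean=35,back=0,P=P,off=0.019):
    """TCP pose with grasp point at handle, lean deg; back = metres behind along tool z"""
    l=np.radians(lean); c,s=np.cos(P[2]),np.sin(P[2]); xf=np.array([c,s,0]); yf=np.array([-s,c,0])
    z=np.sin(l)*xf-np.cos(l)*np.array([0,0,1]); R=frame(z,yf)
    return hd(P,-98,th)+z*(off-back),R
E
python3 - <<'E'
from fit3 import *
st()
for b in (.1,0): 
    p,R=approach(-.81,35,b); print(p); go(p,R)
print(R)
E
```

```text
time_s: 11.42
position: [0.702, 0.3231, 0.3464]
tcp_rot: [[-0.0, 1.0, 0.014], [1.0, 0.0, 0.005], [0.004, 0.014, -1.0]]
force: [-0.5, -0.1, 0.5]
width: 0.0854
grip_force: 0.0
t 11.425 p [0.702  0.3231 0.3464] F [-0.5438 -0.0722  0.4565] w 0.08536752953139687 g 0.0
[[-0.     1.     0.014]
 [ 1.     0.     0.005]
 [ 0.004  0.014 -1.   ]]
q [17.2 25.6 66.8  0.  86.8 17.2]
[0.4968 0.0238 0.1545]
total trans [-0.41  -0.599 -0.384] rot [-0.376 -0.206  0.671] rows>= 7.2 ang 68.45433374289439
[ 0.5464 -0.005   0.0726]
total trans [-0.311 -0.656 -0.548] rot [-0.376 -0.206  0.671] rows>= 7.2 ang 68.45433374289439
[[-0.7088  0.5012  0.4963]
 [ 0.4106  0.8653 -0.2875]
 [-0.5736 -0.     -0.8192]]
```

```bash
python3 -m handwheel '{"translation":[[-0.0516,-0.034,-0.0148],[-0.0516,-0.034,-0.0148],[-0.0516,-0.034,-0.0148],[-0.0516,-0.034,-0.0148],[-0.0516,-0.034,-0.0148],[-0.0516,-0.034,-0.0148],[-0.0516,-0.034,-0.0148],[-0.0516,-0.034,-0.0148],[-0.0516,-0.034,-0.0148],[0,0,0],[0,0,0]],"rot":[[-0.0418,-0.0229,0.0746],[-0.0418,-0.0229,0.0746],[-0.0418,-0.0229,0.0746],[-0.0418,-0.0229,0.0746],[-0.0418,-0.0229,0.0746],[-0.0418,-0.0229,0.0746],[-0.0418,-0.0229,0.0746],[-0.0418,-0.0229,0.0746],[-0.0418,-0.0229,0.0746],[0,0,0],[0,0,0]]}' 1 40
python3 - <<'E'
from fit3 import *
st()
p,R=approach(-.81,35,.1); go(p,R)
i=grab_frame("wrist"); np.save("w.npy",T("wrist")[0]); j=grab_frame("top")[150:310,60:270]
cv2.imwrite("pics/l2.png",np.hstack([cv2.resize(i,(500,375)),cv2.resize(j,(300,229),).repeat(1,0) if 0 else cv2.copyMakeBorder(cv2.resize(j,(300,229)),0,146,0,0,0)]))
for th in (-.81,): print(proj("wrist",[hd(P,-122,th),hd(P,-74,th),fl(P,(-70,0,135))]))
E
```

```text
time_s: 12.8
position: [0.4687, 0.1697, 0.27]
tcp_rot: [[-0.705, 0.509, 0.494], [0.41, 0.861, -0.301], [-0.578, -0.01, -0.816]]
force: [-0.3, -0.5, 0.5]
width: 0.0855
grip_force: 0.0
t 12.8 p [0.4687 0.1697 0.27  ] F [-0.2582 -0.4732  0.544 ] w 0.08545640025226267 g 0.0
[[-0.705  0.509  0.494]
 [ 0.41   0.861 -0.301]
 [-0.578 -0.01  -0.816]]
q [ 21.5 -16.9 124.3 -34.4  54.8 -22.3]
total trans [ 0.056 -0.292 -0.231] rot [ 0.008 -0.     0.006] rows>= 2.9 ang 0.80893666125079
[[189.1292 192.4277]
 [201.3447 228.3272]
 [248.0811 271.8031]]
```

View pics/l2.png

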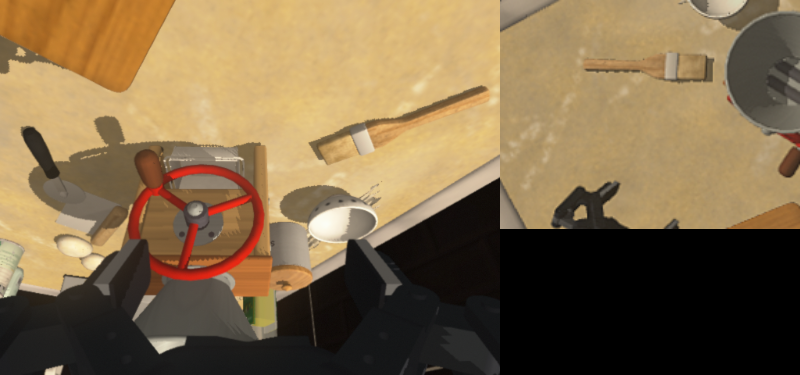

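The brush lies flat on the worktop, left of the flaker. The wheel is in full view: handle tip at (188,200) and base at (201,234) in wrist pixels, rim spanning u 163–339 and v 211–358. Refining the pose with these.

```bash
cat > fit4.py <<'E'
import fit2; from fit2 import *; from fit3 import approach,go
W=np.load("w.npy")
wp=lambda P:proj("wrist",P,W)
def res4(q):
    p=q[:4]; r=list(res2(q))
    r+=list((wp(hd(p,-122,p[3]))[0]-(188,200)))+list((wp(hd(p,-74,p[3]))[0]-(201,234)))
    m=wp([fl(p,(-64,78*np.cos(i),135+78*np.sin(i))) for i in a])
    r+=[m[:,0].min()-163,m[:,0].max()-339,m[:,1].min()-211,m[:,1].max()-358]
    return np.array(r)
f=least_squares(res4,[.6465,-.006,-.525,-.81,-84,84,53,182],loss="soft_l1"); p=f.x
print(p); print(f.fun[-8:].round(1))
np.save("P.npy",p[:4])
E
python3 fit4.py | tail -3; python3 - <<'E'
from fit3 import *
P=np.load("P.npy"); 
for b in (.1,0):
    p,R=approach(P[3],35,b,P); print(p); go(p,R)
E
```

```text
side rim c [ 0.6498 -0.0171  0.274 ] [ 0.6485 -0.0084  0.274 ]
[  0.6483  -0.0047  -0.5312  -0.8919 -86.71    81.0578  52.5992 183.028 ]
[-0.5 -3.5 -1.4 -1.8  0.5 -0.1  1.   1.2]
[0.4969 0.0229 0.1586]
total trans [ 0.055 -0.294 -0.224] rot [0.007 0.    0.002] rows>= 2.9 ang 0.6583139158098074
[ 0.5464 -0.0062  0.0767]
total trans [ 0.154 -0.352 -0.388] rot [0.007 0.    0.002] rows>= 3.9 ang 0.6583139158098074
```

```bash
python3 -m handwheel '{"translation":[[0.011,-0.0588,-0.0448],[0.011,-0.0588,-0.0448],[0.011,-0.0588,-0.0448],[0.011,-0.0588,-0.0448],[0.011,-0.0588,-0.0448],[0,0,0],[0.019,-0.0112,-0.0315],[0.019,-0.0112,-0.0315],[0.019,-0.0112,-0.0315],[0.019,-0.0112,-0.0315],[0.019,-0.0112,-0.0315],[0,0,0]],"rot":[[0.0014,0,0],[0.0014,0,0],[0.0014,0,0],[0.0014,0,0],[0.0014,0,0],[0,0,0],[0,0,0],[0,0,0],[0,0,0],[0,0,0],[0,0,0],[0,0,0]]}' 1 40
python3 - <<'E'
from fit3 import *
st(); P=np.load("P.npy"); p,R=approach(P[3],35,.004,P); go(p,R)
crop("wrist",100,0,440,400,1.3,"k1.png")
E
```

```text
time_s: 14.4
position: [0.5443, -0.005, 0.0784]
tcp_rot: [[-0.707, 0.508, 0.492], [0.415, 0.861, -0.293], [-0.573, -0.003, -0.82]]
force: [-0.8, 0.4, -0.5]
width: 0.0858
grip_force: 0.0
t 14.4 p [ 0.5443 -0.005   0.0784] F [-0.8118  0.3687 -0.4585] w 0.08577461778728918 g 0.0
[[-0.707  0.508  0.492]
 [ 0.415  0.861 -0.293]
 [-0.573 -0.003 -0.82 ]]
q [ -4.5   0.7 131.6 -44.2  21.3 -26.1]
total trans [0.    0.    0.003] rot [ 0.001 -0.001  0.001] rows>= 0.0 ang 0.19254423564630718
```

View pics/k1.png

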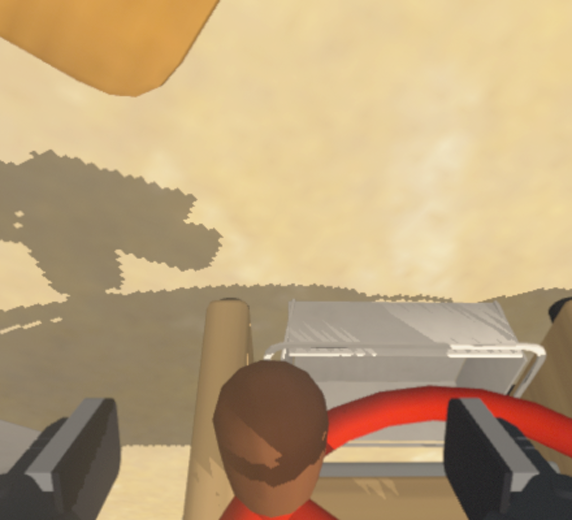

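The handle sits between the open fingers, slightly left of centre. Joints 3 and 5 are near their ranges, so I'll fit the kinematics and check the whole circle before gripping.

```bash
cat > kin.py <<'E'
from fit3 import *
S=[([65.6036,16.449,90.4166,-.003,73.2581,-8.5937],[.1835,.6489,.2301],[[-.9622,.2723,-.0008],[.2723,.9622,-.002],[.0003,-.0021,-1]]),
([-18.7,3.9,95.3,38.6,75.4,3.6],[.6714,.0377,.3734],[[.402,.86,.314],[.677,-.51,.531],[.617,-.001,-.787]]),
([-3.8119,13.5822,77.3023,35.2135,72.7595,21.0431],[.7612,.188,.4458],[[.398,.859,.32],[.676,-.511,.531],[.62,.005,-.785]]),
([17.2,38.7,80.8,0,60.3,17.2],[.7015,.3228,.0363],[[0,1,.002],[1,0,.001],[.001,.002,-1]]),
([17.2,25.6,66.8,0,86.8,17.2],[.702,.3231,.3464],[[0,1,.014],[1,0,.005],[.004,.014,-1]]),
([21.5,-16.9,124.3,-34.4,54.8,-22.3],[.4687,.1697,.27],[[-.705,.509,.494],[.41,.861,-.301],[-.578,-.01,-.816]]),
([-4.5,.7,131.6,-44.2,21.3,-26.1],[.5443,-.005,.0784],[[-.707,.508,.492],[.415,.861,-.293],[-.573,-.003,-.82]])]
E=lambda a,v:Ro.from_euler(a,v,degrees=True)
def fk(q,g,s4,s6,c):
    a1,h,a2,a3,d4,d6=g
    r=E('z',q[0]);p=np.array([0,0,h])+r.apply([a1,0,0]); r=r*E('y',q[1]);p=p+r.apply([0,0,a2]);r=r*E('y',q[2]);p=p+r.apply([a3,0,d4])
    r=r*E('z',s4*q[3])*E('y',q[4])*E('z',s6*q[5]+c); return p+r.apply([0,0,d6]),r
best=None
for s4 in(1,-1):
  for s6 in(1,-1):
    for c in(0,90,180,-90):
      e=sum((fk(q,[0]*6,s4,s6,c)[1].inv()*Ro.from_matrix(R)).magnitude() for q,p,R in S)
      if best is None or e<best[0]: best=(e,s4,s6,c)
g=least_squares(lambda g:np.r_[tuple(fk(q,g,*best[1:])[0]-p for q,p,R in S)],[0,.3,.4,0,.4,.3])
lo=np.array([-158.93,-51.34,12.03,-87.48,13.55,-162.69]);hi=np.array([158.93,127.21,142.37,267.48,161.25,162.69])
def ik(p,R,q0):
    def r(q):
        P,r=fk(q,g.x,*best[1:]); return np.r_[(P-p)*10,(r*Ro.from_matrix(R).inv()).as_rotvec()]
    f=least_squares(r,q0); return f.x,f.cost
E
python3 - <<'E'
from kin import *
print(best,g.x,np.abs(g.fun).max())
P=np.load("P.npy")
for lean in (35,28,20):
    q=np.array(S[-1][0]); print("lean",lean)
    for th in np.linspace(P[3],P[3]+6.283,13):
        p,R=approach(th,lean,.004,P); q,c=ik(p,R,q); print(round(th,2),q.round(0),"%.0e"%c,"margin",np.minimum(q-lo,hi-q).min().round(1))
E
```

```text
(0.006275635790297614, 1, 1, 90) [-0.0113  0.2712  0.4573  0.0303  0.5769  0.2878] 0.11101079935550277
lean 35
-0.89 [ 11.   2. 130. -51.  29.  -7.] 4e-23 margin 11.9
-0.37 [ 14.   7. 128. -54.  30.  -1.] 1e-18 margin 14.1
0.16 [ 17.  10. 125. -54.  31.   2.] 8e-20 margin 17.3
0.68 [ 20.  11. 122. -51.  34.   0.] 5e-21 margin 20.5
1.2 [ 21.  10. 119. -48.  38.  -3.] 1e-19 margin 23.0
1.73 [ 21.   7. 118. -44.  41.  -7.] 1e-19 margin 24.1
2.25 [ 20.   3. 119. -41.  43. -12.] 1e-22 margin 23.6
2.77 [ 18.  -2. 121. -39.  43. -17.] 2e-21 margin 21.6
3.3 [ 15.  -5. 124. -38.  42. -20.] 2e-21 margin 18.6
3.82 [ 12.  -7. 127. -38.  39. -22.] 6e-21 margin 15.3
4.34 [ 10.  -6. 130. -40.  35. -21.] 3e-20 margin 12.6
4.87 [ 10.  -3. 131. -45.  32. -15.] 4e-18 margin 11.3
5.39 [ 11.   2. 130. -51.  29.  -7.] 2e-19 margin 11.9
lean 28
-0.89 [  9.   3. 127. -34.  32. -25.] 5e-25 margin 14.9
-0.37 [ 11.   7. 125. -37.  31. -19.] 5e-20 margin 16.9
0.16 [ 15.  10. 122. -38.  33. -15.] 5e-21 margin 19.1
0.68 [ 17.  11. 119. -37.  36. -15.] 3e-21 margin 22.0
1.2 [ 19.  10. 117. -34.  39. -17.] 4e-21 ma
[... 471 characters left out ...]
4. 124. -19.  37. -40.] 2e-16 margin 18.7
-0.37 [  9.   8. 122. -22.  36. -35.] 4e-21 margin 20.5
0.16 [ 12.  11. 119. -22.  37. -31.] 2e-21 margin 23.3
0.68 [ 14.  12. 116. -22.  40. -30.] 2e-21 margin 26.0
1.2 [ 16.  11. 113. -21.  43. -30.] 6e-22 margin 29.1
1.73 [ 16.   9. 112. -20.  47. -31.] 4e-22 margin 30.4
2.25 [ 15.   5. 112. -19.  50. -34.] 1e-23 margin 30.2
2.77 [ 13.   1. 114. -18.  51. -37.] 6e-22 margin 28.5
3.3 [ 10.  -2. 117. -17.  51. -41.] 7e-22 margin 25.7
3.82 [  7.  -3. 120. -16.  49. -44.] 9e-22 margin 22.6
4.34 [  5.  -3. 122. -16.  45. -45.] 2e-21 margin 19.9
4.87 [  4.   0. 124. -17.  41. -43.] 3e-21 margin 18.5
5.39 [  6.   4. 124. -19.  37. -40.] 6e-22 margin 18.7
```

```bash
python3 - <<'E'
s=open('kin.py').read()
s=s.replace("a1,h,a2,a3,d4,d6=g","a1,h,a2,a3,d4,d6,b,yo=g").replace("r=r*E('z',s4*q[3])*E('y',q[4])*E('z',s6*q[5]+c); return p+r.apply([0,0,d6]),r","p=p+r.apply([0,yo,0]);r=r*E('z',s4*q[3])*E('y',q[4]);p=p+r.apply([b,0,d6]); return p,r*E('z',s6*q[5]+c)").replace("[0]*6","[0]*8").replace("[0,.3,.4,0,.4,.3]","[0,.3,.4,0,.4,.3,0,0]")
open('kin.py','w').write(s)
E
python3 - <<'E'
from kin import *
print(best,g.x,np.abs(g.fun).max())
P=np.load("P.npy")
for lean in (35,28):
    q=np.array(S[-1][0]); print("lean",lean)
    for th in np.linspace(P[3],P[3]+6.283,13):
        p,R=approach(th,lean,.004,P); q,c=ik(p,R,q); print(round(th,2),q.round(0),"%.0e"%c,"margin",np.minimum(q-lo,hi-q).min().round(1))
E
```

```text
(0.006275635790297614, 1, 1, 90) [-0.0002  0.2406  0.4426  0.0209  0.5729  0.2489  0.      0.1009] 0.0006775898313856055
lean 35
-0.89 [ -5.   0. 132. -44.  21. -27.] 4e-18 margin 7.7
-0.37 [ -1.   5. 129. -51.  21. -17.] 5e-17 margin 7.7
0.16 [  3.   9. 126. -52.  23. -12.] 6e-19 margin 9.8
0.68 [  6.  10. 123. -49.  27. -13.] 8e-21 margin 13.0
1.2 [  8.   9. 120. -45.  30. -16.] 1e-18 margin 16.6
1.73 [  8.   6. 119. -41.  33. -21.] 1e-18 margin 19.8
2.25 [  7.   1. 120. -37.  36. -27.] 1e-21 margin 22.0
2.77 [  4.  -3. 122. -33.  36. -33.] 2e-20 margin 20.7
3.3 [  0.  -7. 125. -31.  35. -38.] 2e-19 margin 17.6
3.82 [ -3.  -9. 128. -29.  32. -42.] 1e-20 margin 14.3
4.34 [ -6.  -8. 131. -30.  28. -42.] 2e-20 margin 11.5
4.87 [ -6.  -5. 132. -35.  24. -37.] 7e-18 margin 10.2
5.39 [ -5.   0. 132. -44.  21. -27.] 2e-16 margin 7.7
lean 28
-0.89 [ -6.   1. 129. -26.  26. -45.] 2e-21 margin 12.9
-0.37 [ -3.   6. 127. -31.  25. -37.] 1e-19 margin 11.9
0.16 [  1.   9. 124. -33.  27. -32.] 1e-18 margin 13.3
0.68 [  4.  10. 120. -32.  30. -30.] 6e-21 margin 16.4
1.2 [  6.   9. 118. -30.  34. -31.] 8e-21 margin 20.2
1.73 [  6.   6. 117. -28.  37. -34.] 2e-20 margin 23.8
2.25 [  5.   2. 117. -25.  40. -38.] 3e-22 margin 25.4
2.77 [  2.  -2. 119. -23.  41. -43.] 3e-21 margin 23.5
3.3 [ -1.  -5. 122. -21.  41. -48.] 2e-20 margin 20.6
3.82 [ -5.  -7. 125. -19.  38. -52.] 4e-21 margin 17.3
4.34 [ -7.  -7. 128. -19.  34. -53.] 4e-21 margin 14.5
4.87 [ -8.  -4. 129. -21.  30. -51.] 3e-20 margin 13.1
5.39 [ -6.   1. 129. -26.  26. -45.] 8e-19 margin 12.9
```

The model fits to 0.7 mm, and the full circle at 35° lean stays at least 7.7° inside all joint ranges. Gripping.

```bash
python3 -m handwheel '{"translation":[[0,0,0],[0,0,0],[0,0,0],[0,0,0],[0,0,0],[0,0,0]],"rot":[[0,0,0],[0,0,0],[0,0,0],[0,0,0],[0,0,0],[0,0,0]]}' -1 40
cat > circ.py <<'E'
from fit3 import *
import sys
P=np.load("P.npy"); s=st(); 
c,q=np.cos(P[2]),np.sin(P[2]); yf=np.array([-q,c,0])
gp=s["position"]-.015*s["tcp_rot"][:,2]; v=gp-fl(P,(-98,0,135)); 
print("off x_f,y_f,z mm",v@[c,q,0]*1e3,v@yf*1e3,v[2]*1e3,"r",np.hypot(v@yf,v[2])*1e3,"theta",np.arctan2(v@yf,-v[2]),"P",P[3])
def rows(th0,th1,n):
    t=np.linspace(th0,th1,n+1); y=.068*np.sin(t);z=-.068*np.cos(t)
    d=np.outer(np.diff(y),yf)+np.outer(np.diff(z),[0,0,1]); print("["+",".join("[%.4f,%.4f,%.4f]"%tuple(r/.5) for r in d)+"]")
if len(sys.argv)>1: rows(*[float(x) for x in sys.argv[1:3]],int(sys.argv[3]))
E
python3 circ.py -0.89 1.11 16
```

```text
time_s: 15.2
position: [0.5429, -0.0055, 0.0781]
tcp_rot: [[-0.707, 0.508, 0.492], [0.415, 0.861, -0.293], [-0.573, -0.003, -0.82]]
force: [-2.8, 0.1, 1.6]
width: 0.0249
grip_force: 39.2
t 15.2 p [ 0.5429 -0.0055  0.0781] F [-2.7569  0.1284  1.5952] w 0.024930898769716284 g 39.186262919101864
[[-0.707  0.508  0.492]
 [ 0.415  0.861 -0.293]
 [-0.573 -0.003 -0.82 ]]
q [ -4.6   0.5 131.8 -44.2  21.3 -26.1]
off x_f,y_f,z mm -1.0157986574058506 -54.059440958268276 -44.5860073590299 r 70.07378403468707 theta -0.8811397322580368 P -0.8918577253219587
[[0.0058,0.0099,-0.0125],[0.0066,0.0112,-0.0110],[0.0072,0.0123,-0.0093],[0.0077,0.0132,-0.0074],[0.0081,0.0139,-0.0055],[0.0084,0.0143,-0.0034],[0.0086,0.0146,-0.0013],[0.0086,0.0146,0.0008],[0.0085,0.0144,0.0029],[0.0082,0.0140,0.0050],[0.0078,0.0134,0.0070],[0.0073,0.0125,0.0088],[0.0067,0.0115,0.0106],[0.0060,0.0102,0.0122],[0.0052,0.0088,0.0135],[0.0043,0.0073,0.0147]]
```

```bash
python3 -m handwheel '{"translation":[[0.0058,0.0099,-0.0125],[0.0066,0.0112,-0.0110],[0.0072,0.0123,-0.0093],[0.0077,0.0132,-0.0074],[0.0081,0.0139,-0.0055],[0.0084,0.0143,-0.0034],[0.0086,0.0146,-0.0013],[0.0086,0.0146,0.0008],[0.0085,0.0144,0.0029],[0.0082,0.0140,0.0050],[0.0078,0.0134,0.0070],[0.0073,0.0125,0.0088],[0.0067,0.0115,0.0106],[0.0060,0.0102,0.0122],[0.0052,0.0088,0.0135],[0.0043,0.0073,0.0147],[0,0,0]],"rot":[[0,0,0],[0,0,0],[0,0,0],[0,0,0],[0,0,0],[0,0,0],[0,0,0],[0,0,0],[0,0,0],[0,0,0],[0,0,0],[0,0,0],[0,0,0],[0,0,0],[0,0,0],[0,0,0],[0,0,0]]}'
python3 circ.py 1.11 3.11 16
```

```text
time_s: 17.32
position: [0.6003, 0.0932, 0.0912]
tcp_rot: [[-0.707, 0.508, 0.492], [0.416, 0.861, -0.293], [-0.573, -0.003, -0.82]]
force: [-9.2, 1.6, 2.8]
width: 0.0253
grip_force: 39.8
t 17.325 p [0.6003 0.0932 0.0912] F [-9.175   1.6286  2.7785] w 0.025335134817659574 g 39.79870670707896
[[-0.707  0.508  0.492]
 [ 0.416  0.861 -0.293]
 [-0.573 -0.003 -0.82 ]]
q [  7.7   9.  120.9 -46.1  29.6 -15.1]
off x_f,y_f,z mm -1.6135178201843359 60.12137528288806 -31.510169404896107 r 67.87835105415506 theta 1.0880478598758945 P -0.8918577253219587
[[0.0033,0.0057,0.0157],[0.0023,0.0040,0.0164],[0.0013,0.0022,0.0168],[0.0002,0.0003,0.0170],[-0.0009,-0.0015,0.0169],[-0.0019,-0.0033,0.0166],[-0.0030,-0.0050,0.0159],[-0.0039,-0.0067,0.0151],[-0.0049,-0.0083,0.0140],[-0.0057,-0.0097,0.0127],[-0.0065,-0.0110,0.0112],[-0.0071,-0.0121,0.0095],[-0.0077,-0.0131,0.0077],[-0.0081,-0.0138,0.0057],[-0.0084,-0.0143,0.0037],[-0.0086,-0.0146,0.0016]]
```

```bash
python3 -m handwheel '{"translation":[[0.0016,0.0067,0.0157],[0.0023,0.0040,0.0164],[0.0013,0.0022,0.0168],[0.0002,0.0003,0.0170],[-0.0009,-0.0015,0.0169],[-0.0019,-0.0033,0.0166],[-0.0030,-0.0050,0.0159],[-0.0039,-0.0067,0.0151],[-0.0049,-0.0083,0.0140],[-0.0057,-0.0097,0.0127],[-0.0065,-0.0110,0.0112],[-0.0071,-0.0121,0.0095],[-0.0077,-0.0131,0.0077],[-0.0081,-0.0138,0.0057],[-0.0084,-0.0143,0.0037],[-0.0086,-0.0146,0.0016],[0,0,0]],"rot":[[0,0,0],[0,0,0],[0,0,0],[0,0,0],[0,0,0],[0,0,0],[0,0,0],[0,0,0],[0,0,0],[0,0,0],[0,0,0],[0,0,0],[0,0,0],[0,0,0],[0,0,0],[0,0,0],[0,0,0]]}'
python3 circ.py 3.11 5.11 16
```

```text
time_s: 19.45
position: [0.5702, 0.0418, 0.1891]
tcp_rot: [[-0.706, 0.508, 0.494], [0.415, 0.861, -0.293], [-0.574, -0.002, -0.819]]
force: [5.8, -4.6, -9.3]
width: 0.0251
grip_force: 40.4
t 19.45 p [0.5702 0.0418 0.1891] F [ 5.7939 -4.5598 -9.2954] w 0.025090550934248307 g 40.394455580972135
[[-0.706  0.508  0.494]
 [ 0.415  0.861 -0.293]
 [-0.574 -0.002 -0.819]]
q [  1.8  -5.8 123.9 -31.9  35.6 -35.8]
off x_f,y_f,z mm -1.4898558698999076 0.5520935655342745 66.3812192582088 r 66.38351510361211 theta 3.133275830815339 P -0.8918577253219587
[[-0.0086,-0.0146,-0.0005],[-0.0085,-0.0145,-0.0026],[-0.0083,-0.0141,-0.0047],[-0.0079,-0.0135,-0.0067],[-0.0074,-0.0126,-0.0086],[-0.0068,-0.0116,-0.0104],[-0.0061,-0.0104,-0.0120],[-0.0053,-0.0090,-0.0134],[-0.0044,-0.0075,-0.0146],[-0.0035,-0.0059,-0.0155],[-0.0025,-0.0042,-0.0163],[-0.0014,-0.0024,-0.0168],[-0.0003,-0.0006,-0.0170],[0.0007,0.0012,-0.0169],[0.0018,0.0031,-0.0166],[0.0028,0.0048,-0.0160]]
```

```bash
python3 -m handwheel '{"translation":[[-0.0086,-0.0146,-0.0015],[-0.0085,-0.0145,-0.0036],[-0.0083,-0.0141,-0.0047],[-0.0079,-0.0135,-0.0067],[-0.0074,-0.0126,-0.0086],[-0.0068,-0.0116,-0.0104],[-0.0061,-0.0104,-0.0120],[-0.0053,-0.0090,-0.0134],[-0.0044,-0.0075,-0.0146],[-0.0035,-0.0059,-0.0155],[-0.0025,-0.0042,-0.0163],[-0.0014,-0.0024,-0.0168],[-0.0003,-0.0006,-0.0170],[0.0007,0.0012,-0.0169],[0.0018,0.0031,-0.0166],[0.0028,0.0048,-0.0160],[0,0,0]],"rot":[[0,0,0],[0,0,0],[0,0,0],[0,0,0],[0,0,0],[0,0,0],[0,0,0],[0,0,0],[0,0,0],[0,0,0],[0,0,0],[0,0,0],[0,0,0],[0,0,0],[0,0,0],[0,0,0],[0,0,0]]}'
python3 circ.py 5.11 6.283 10
```

```text
time_s: 21.58
position: [0.5381, -0.0135, 0.0935]
tcp_rot: [[-0.706, 0.507, 0.494], [0.414, 0.862, -0.292], [-0.574, -0.002, -0.819]]
force: [9.1, -1.9, -2.8]
width: 0.0254
grip_force: 41.0
t 21.575 p [ 0.5381 -0.0135  0.0935] F [ 9.0834 -1.913  -2.7548] w 0.025411945860414502 g 40.98032718524337
[[-0.706  0.507  0.494]
 [ 0.414  0.862 -0.292]
 [-0.574 -0.002 -0.819]]
q [ -5.8  -2.2 132.4 -39.8  22.1 -31.8]
off x_f,y_f,z mm -1.1438848954366763 -63.443820126893506 -29.188497961939465 r 69.83614197224645 theta -1.1396011183555248 P -0.8918577253219587
[[0.0036,0.0061,-0.0143],[0.0044,0.0075,-0.0134],[0.0051,0.0088,-0.0123],[0.0058,0.0099,-0.0110],[0.0065,0.0110,-0.0096],[0.0070,0.0119,-0.0080],[0.0074,0.0126,-0.0064],[0.0077,0.0132,-0.0046],[0.0080,0.0135,-0.0028],[0.0081,0.0137,-0.0009]]
```

```bash
python3 -m handwheel '{"translation":[[0.0030,0.0063,-0.0143],[0.0036,0.0077,-0.0134],[0.0051,0.0088,-0.0123],[0.0058,0.0099,-0.0110],[0.0065,0.0110,-0.0096],[0.0070,0.0119,-0.0080],[0.0074,0.0126,-0.0064],[0.0077,0.0132,-0.0046],[0.0080,0.0135,-0.0028],[0.0081,0.0137,-0.0009],[0,0,0],[0,0,0]],"rot":[[0,0,0],[0,0,0],[0,0,0],[0,0,0],[0,0,0],[0,0,0],[0,0,0],[0,0,0],[0,0,0],[0,0,0],[0,0,0],[0,0,0]]}'
python3 circ.py
```

```text
time_s: 23.08
position: [0.5693, 0.0403, 0.0528]
tcp_rot: [[-0.706, 0.508, 0.494], [0.414, 0.861, -0.294], [-0.574, -0.003, -0.819]]
force: [5.9, -3.0, 2.5]
width: 0.0249
grip_force: 41.5
t 23.075 p [0.5693 0.0403 0.0528] F [ 5.8921 -2.994   2.5445] w 0.024879047600473856 g 41.49687388446182
[[-0.706  0.508  0.494]
 [ 0.414  0.861 -0.294]
 [-0.574 -0.003 -0.819]]
q [  1.6   8.  127.4 -53.3  22.6 -11.8]
off x_f,y_f,z mm -1.482515754137154 -1.1701602000097415 -69.88697282399757 r 69.89676849036628 theta -0.016742045337598318 P -0.8918577253219587
```

Measured y offset (−1.17 mm) matches the circle's fitted centre (−1.2 mm), so the handle is straight down. Release and back out along the tool axis.

```bash
python3 -m handwheel '{"translation":[[0,0,0],[0,0,0],[0,0,0],[0,0,0],[0,0,0],[0,0,0],[-0.01,0.006,0.0166],[-0.03,0.018,0.05],[-0.03,0.018,0.05],[-0.03,0.018,0.05],[-0.03,0.018,0.05],[-0.03,0.018,0.05],[-0.01,0.08,0.04],[-0.01,0.08,0.04],[0,0.08,0],[0,0,0]],"rot":[[0,0,0],[0,0,0],[0,0,0],[0,0,0],[0,0,0],[0,0,0],[0,0,0],[0,0,0],[0,0,0],[0,0,0],[0,0,0],[0,0,0],[0,0,0],[0,0,0],[0,0,0],[0,0,0]]}' 1 40
python3 - <<'E'
from fit3 import *
P=np.load("P.npy");print(proj("wrist",[hd(P,-122,0),hd(P,-74,0),fl(P,(-80,0,135))]))
i=grab_frame("wrist"); j=grab_frame("top")[130:310,60:360]
cv2.imwrite("pics/f.png",np.hstack([cv2.resize(i,(480,360)),cv2.copyMakeBorder(cv2.resize(j,(320,192)),0,168,0,0,0)]))
E
```

```text
time_s: 25.08
position: [0.4779, 0.2112, 0.2263]
tcp_rot: [[-0.708, 0.505, 0.494], [0.413, 0.863, -0.29], [-0.573, -0.001, -0.82]]
force: [-0.4, -0.4, -0.2]
width: 0.0853
grip_force: 0.0
[[199.3953 225.5319]
 [210.2155 258.9895]
 [195.8283 320.835 ]]
```

View pics/f.png

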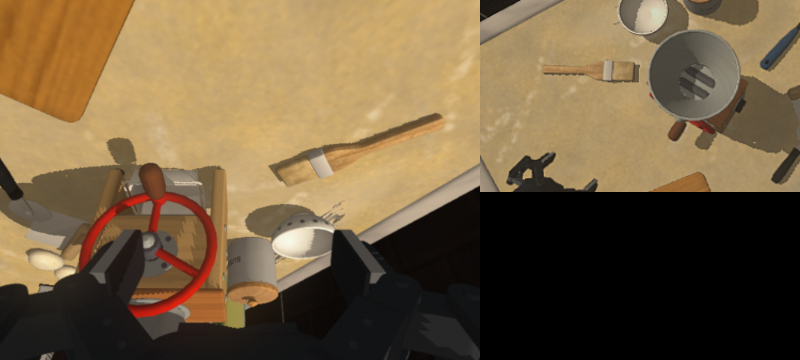

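The handle is straight down: tip at (200,223) against a predicted (199,225). The tray is in place, the brush lies flat on the left, and nothing is touching the robot. Handing in.

```bash
python3 -c "
from station import manip
print(manip.sign_off())"
```

```text
the job is handed in; nothing more can be done
None
```

The brush is out of the hopper and lies flat on the worktop to the flaker's left; the handwheel was then turned clockwise through one full turn and on until its handle hung straight down, the tray is still under the flaker, the scraper and cutter were left alone, and the job is handed in at about 25 s.

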